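# Unstack the pastel case and tins into their trays

## Robot

A 6-joint arm with a two-finger parallel gripper is mounted at the origin on the work surface. World frame = base frame: x ahead of the robot, y to its left, z up, the work surface at z = 0. Lengths are in m, angles in rad, forces in N, time in s.
With the tool pointing down it reaches from about 0.35 to 0.725 m from the base axis. Payload 4.3 kg.
Tool frame: the origin (TCP) lies at the very end of the fingers, on their centre line; the grasp point (between the pads) lies 19 mm behind it (env.grip_point_offset is the distance from the TCP to the grasp point, in m); x points along the fingers, y is the direction in which the jaws open and shut, and the axes are right-handed (so a half turn about x gives the same grasp; the last joint's range is limited). The gripper opens to 85 mm and grips with 20 to 120 N. Pads are 22 mm wide; open, the fingers measure 114 mm over their backs; the gripper's body (76 mm by 85 mm) begins 54 mm behind the grasp point. The pads swing forward as they close: fully open they stand 13 mm farther back than shut.
Start: joints at [-1.329, 0.377, 0.081, 1.274, 0, 1.46], TCP at [0.198, -0.54, 0.231] pointing down, gripper open.
Joint ranges: [-2.72, 2.72], [-0.84, 1.66], [-1.02, 1.22], [-1.77, 2.12], [-1.37, 1.28], [-3.14, 3.14]. Speed limits (rad/s): [2.57, 2.57, 3.14, 3.14, 3.14, 3.14].

## Interface

Orientations are given as a unit quaternion [x, y, z, w].
In Python, from rig import env gives the robot as it stands.
- The arm moves only by the tool send_rows, never from a script. Its argument "commands" is a list of rows, each a list of 3 entries, a list of its own where there are three numbers: the turn, a rotation vector about the tool's x, y, z in degrees, then the shift along the tool's x, y, z in cm, then the opening, from 0 (shut) to 1 (fully open). A call has 1 to 5 rows; each row shifts and turns the commanded pose from where the row before left it, along the tool's axes as they then stand; what a row does not reach is not made up. A row lasts 1/10 s, in which the tool goes at most 50 mm and 8.59 degrees, less where a joint would pass 70% of its speed; a pose out of reach is approached as far as the arm can. A call is refused whole if a number of a shift passes 5 or a number of a turn 8.59, either way. A call with a gripper value outside its range is refused whole. The fingers move at their own pace and stop on an object; "grip_force" is the grip in N (left out, the last holds). Time passes only in rows, so rows that do not move let the fingers close. It gives the time, the measured TCP pose, the force and the opening at its end, in the units of the state.
- env.read_state(): the state, without advancing time (a new reading comes with each control period).
- env.grab_frame(name): name is "scene" or "top"; returns (picture, depth): 480x640x3 uint8, blue, green, red; 480x640 float32, m along the optical axis (not along the pixel's ray), 0 where there is no reading.
- env.camera_info(name): a dict with "fx", "fy", "cx", "cy" (pixels), "distortion" ([k1, k2, p1, p2, k3] as OpenCV has them; the pictures are not rectified), "R" (3x3) and "t" (3): a world point X has camera coordinates R X + t. Camera axes: x right, y down, z forward; pixel columns grow to the right and rows downward; lengths in m; the calibration is good to about 2 mm. A picture is of the moment at which its call begins. camera_info takes no time and is no camera call.
- env.job_done(): hands the job in, once; it reports no verdict.
Trained networks look in the newest picture that a camera, given by its name, has taken for a name from the list of things; names that differ only in an ending like _2 or _b are one class to them, and where a whole thing is asked for, a point or a joint stands for the part that bears it (a point fixed in the world has none). Each returns a list of dicts, best first, with "confidence" (0 to 1); they miss things now and then, are a little off and sometimes report something else, mostly with a low value. They report only what shows in the picture. A call takes as long as a camera call.
- env.regions_of(label, camera): "pixels" (480x640 bool, what is visible of it).
- env.mark_of(label, camera): "centre" ([x, y, z] in m, in world coordinates, good to about 4 mm: a listed point, or the origin of a listed thing).
The state is a dict: "time_s": time; "joint_pos": joint angles; "qd": joint speeds; "tau": joint torques, N m; "ee_pos": TCP position; "tool_rot": TCP orientation; "contact_force": force on the tool from outside, world axes, zero at the start; "ft_torque": the same for the moment, N m; "gripper_width": opening from 0.0 (shut) to 1.0 (fully open).
Only numpy, scipy, OpenCV 4.12 (cv2) and the standard library are available. Lean on these libraries where they do the work, as an engineer would, in place of code of your own. Each camera call takes 0.05 s, during which the arm holds its last target. There are 200 camera calls.

## Task

Clear the stack on the pastel table from the top down: set the small round tin, the large round tin, the square box and last the long wooden case each in the tray of its own shape and size, lying flat on the tray's floor inside the rim. Keep all four upright, and leave the glass jar and the white mug standing where they are.

Things in the scene. Friction and masses are not known exactly. Their poses are not given: they have to be found in the camera images.
- case: Long closed case of mid-brown wood, a plain box 176 x 60 x 36 mm high, about 0.26 kg, at the bottom of the stack, on the table. Origin: centre of its underside, z up. x runs along its 176 mm length, y across its 60 mm width. The large tin and the square box stand side by side on it, their centres about 42 mm either way from its middle along x, which one at which end varies.
- big_tin: Closed round tin of dark steel, diameter 56 mm, 34 mm high, about 0.11 kg, standing on the case. Origin: centre of its underside, z up.
- square_box: Closed box of pale wood, 52 x 52 mm and 34 mm high, about 0.09 kg, standing on the case, its sides nearly parallel to the case's. Origin: centre of its underside, z up. x and y are square to its sides.
- small_tin: Closed round aluminium tin, diameter 36 mm, 30 mm high, about 0.05 kg, at the top of the stack: it stands on the large tin or on the square box, as the case may be. Origin: centre of its underside, z up.
- case_tray: Long shallow tray, grey floor and black rim, fixed to the table: inside 196 x 80 mm, outside 204 x 88 mm; floor 3 mm thick, rim 4 mm wide and 7 mm high over the table (4 mm above its floor). For the long case (10 mm of play on each side). Origin: centre of its underside, z up. x runs along its length.
- square_tray: Square shallow tray, grey floor and black rim, fixed: inside 72 x 72 mm, outside 80 x 80 mm, floor 3 mm thick, rim 7 mm high over the table. For the square box (10 mm of play on each side). Origin: centre of its underside, z up. x and y are square to its sides.
- big_round_tray: Larger of the two round shallow trays, grey floor and black rim, fixed: inside diameter 76 mm, outside 84 mm, floor 3 mm thick, rim 7 mm high over the table. For the large round tin (10 mm of play all round). Origin: centre of its underside, z up.
- small_round_tray: Smaller of the two round shallow trays, grey floor and black rim, fixed: inside diameter 56 mm, outside 64 mm, floor 3 mm thick, rim 7 mm high over the table. For the small round tin (10 mm of play all round). Origin: centre of its underside, z up.
- jar: Bystander: closed green glass jar with a black cap, diameter 56 mm, 70 mm high, loose, to be left alone. Origin: centre of its underside, z up.
- mug: Bystander: white ceramic cup without a handle, diameter 72 mm at the rim, 75 mm high, loose, to be left alone. Origin: centre of its underside, z up.

How it is judged:
On the way, in this order (a step that is already met when the one before it is completed fails the run):
1. the small tin stands in the small round tray (horizontal distance between small_tin and small_round_tray below 0.012 m and z of small_tin in the frame of small_round_tray between 0.001 and 0.0045 m and angle between small_tin's own z axis and vertical below 0.05 rad and linear speed of small_tin below 0.02 m/s), for 0.2 s.
2. the large tin and the square box, in either order, both stand in their own trays (horizontal distance between big_tin and big_round_tray below 0.012 m and z of big_tin in the frame of big_round_tray between 0.001 and 0.0045 m and angle between each of big_tin, square_box's own z axis and vertical below 0.05 rad and linear speed of each of big_tin, square_box below 0.02 m/s and horizontal distance between square_box and square_tray below 0.015 m and z of square_box in the frame of square_tray between 0.001 and 0.0045 m), for 0.2 s.
3. the case lies in the long tray (horizontal distance between case and case_tray below 0.015 m and z of case in the frame of case_tray between 0.001 and 0.0045 m and angle between case's own z axis and vertical below 0.05 rad and linear speed of case below 0.02 m/s), for 0.2 s.
At the end, for the whole second after the job is handed in: All four lie flat (tilt under 0.05 rad) and still on the floor of their own trays, inside the rim: centres within 12 mm (tins) or 15 mm (square box, case) of the tray's centre, undersides 1 to 4.5 mm above the tray's underside (all of step 1 and all of step 2 and all of step 3); the robot touches nothing.
It fails at once if the jar was moved more than 30 mm (distance of jar from where it was at the start of the episode above 0.03 m).
It fails at once if the mug was moved more than 30 mm (distance of mug from where it was at the start of the episode above 0.03 m).
It fails at once if one of the four stacked things was tipped over (angle between any of small_tin, big_tin, square_box, case's own z axis and vertical above 0.7 rad).
It also fails if it takes over 96 s, if anything falls off the work surface, if the arm or the gripper's body presses on something with over 40 N, if the wrist force passes 120 N, or if a joint passes its speed limit or range.

## Working session

There is one attempt and no reset: what is moved stays moved. The work goes in short steps, Python scripts to look and compute and a tool call to move; the robot and the scene stay as the last step left them, time stands still between calls to the robot, and variables do not carry over. Pictures are saved under pics/ and viewed, about 12 in all and at most 16, crops included, and the job is handed in when it is done.

Besides the shell and the picture viewer there is one more tool, called after "Request:" by a JSON object that holds its "fn" and its "kwargs". send_rows: Moves the arm, as the interface text tells. Its arguments: {"type":"object","properties":{"commands":{"type":"array"},"grip_force":{"type":"number"}},"required":["commands"]}

```bash
mkdir -p pics; ls
python3 - <<'E'
from rig import env
import cv2,numpy as np
s=env.read_state();print(s)
for c in("scene","top"):
    p,d=env.grab_frame(c);cv2.imwrite(f"pics/{c}0.png",p)
    i=env.camera_info(c);print(c,i)
    for n in("small_tin","big_tin","square_box","case","case_tray","square_tray","big_round_tray","small_round_tray","jar","mug"):
        print(c,n,[(np.round(m["centre"],4).tolist(),round(m["confidence"],2)) for m in env.mark_of(n,c)][:3])
print(env.read_state()["time_s"],env.grip_point_offset)
E
```

```text
pics
{'time_s': 0.0, 'joint_pos': array([-1.32931047e+00,  3.78054876e-01,  7.96212611e-02,  1.27440702e+00,
        2.38407652e-06,  1.46047676e+00]), 'qd': array([ 0.0015541 , -0.00033458, -0.00042772,  0.00132395,  0.00192212,
       -0.00072696]), 'tau': array([-1.80836167e-03, -4.63607597e+01,  2.69874769e+01,  2.09129392e-02,
        6.17204046e-05, -8.29208147e-06]), 'ee_pos': array([ 0.19797771, -0.53913755,  0.23036376]), 'tool_rot': array([-0.6961485 , -0.12446277,  0.69624156, -0.12302022]), 'contact_force': array([ 0.28049722, -0.75026721,  0.19108496]), 'ft_torque': array([-0.03613984,  0.01795324, -0.05335212]), 'gripper_width': 0.9943455302474395}
scene {'fx': 618.6880792529571, 'fy': 618.6880792529571, 'cx': 322.33640945205696, 'cy': 234.7599474738751, 'distortion': array([-0.02915029,  0.        ,  0.        ,  0.        ,  0.        ]), 'R': array([[ 0.61818304,  0.78600988,  0.00618009],
       [ 0.63741667, -0.49668545, -0.58907007],
       [-0.45994534,  0.36809242, -0.80805832]]), 't': array([-0.34125569, -0.28875178,  1.51290183])}
scene small_tin [([0.4471, -0
[... 749 characters left out ...]
'R': array([[ 0.00148114, -0.99943496,  0.03357923],
       [-0.99933929, -0.00269877, -0.0362451 ],
       [ 0.03631525, -0.03350336, -0.99877862]]), 't': array([-0.03026193,  0.53996478,  1.05185662])}
top small_tin [([0.4458, -0.2972, 0.0732], 0.85)]
top big_tin [([0.44, -0.2941, 0.0316], 0.92)]
top square_box [([0.5244, -0.2738, 0.0378], 0.73)]
top case [([0.4864, -0.2901, 0.0013], 0.59)]
top case_tray [([0.4939, 0.277, -0.0008], 0.69)]
top square_tray [([0.654, -0.092, 0.0058], 0.9)]
top big_round_tray [([0.641, 0.102, 0.005], 0.83)]
top small_round_tray [([0.4494, 0.0248, -0.0008], 0.8)]
top jar [([0.6718, 0.2597, -0.0014], 0.62)]
top mug [([0.6598, -0.2488, -0.0013], 0.87)]
1.1 0.0187
```

```bash
cat > h.py <<'E'
import cv2,numpy as np
from rig import env
def cloud(cam,d,mask):
    i=env.camera_info(cam);K=np.array([[i["fx"],0,i["cx"]],[0,i["fy"],i["cy"]],[0,0,1]])
    v,u=np.nonzero(mask&(d>0));z=d[v,u]
    n=cv2.undistortPoints(np.stack([u,v],1).astype(float)[:,None],K,i["distortion"])[:,0]
    return (np.c_[n*z[:,None],z]-i["t"])@i["R"]
def look(cam,names,zr):
    """top-surface footprint: minAreaRect centre, size, long-side yaw; z median"""
    p,d=env.grab_frame(cam)
    for n in names:
        r=env.regions_of(n,cam)
        if not r: print(cam,n,"none");continue
        P=cloud(cam,d,r[0]["pixels"]);lo,hi=zr[n];Q=P[(P[:,2]>lo)&(P[:,2]<hi)]
        if len(Q)<20: print(cam,n,"few",len(P),np.percentile(P[:,2],[5,50,95]));continue
        (c,s,a)=cv2.minAreaRect((Q[:,:2]*1000).astype(np.float32))
        if s[0]<s[1]: a+=90
        a=(a+90)%180-90
        print(cam,n,round(r[0]["confidence"],2),"c",np.round(c,1),"size",np.round(s,1),"yaw",round(a,1),"z",round(np.median(Q[:,2])*1000,1),len(Q))
    return p
Z=dict(small_tin=(.09,.11),big_tin=(.06,.08),square_box=(.06,.08),case=(.03,.042),case_tray=(-.01,.015),square_tray=(-.01,.015),big_round_tray=(-.01,.015),small_round_tray=(-.01,.015))
E
python3 - <<'E'
from h import *
for c in("top","scene"): look(c,list(Z),Z)
E
```

```text
top small_tin 0.69 c [ 445.9 -295. ] size [34.4 34.8] yaw -83.4 z 99.0 335
top big_tin none
top square_box 0.62 c [ 524.2 -278.3] size [52.4 51.4] yaw 8.8 z 69.1 811
top case 0.62 c [ 482.1 -288.7] size [177.3  61.8] yaw 12.5 z 35.1 1311
top case_tray 0.63 c [491.7 278.4] size [ 94.2 206.7] yaw -6.8 z 2.3 5013
top square_tray 0.25 c [ 463.2 -267.3] size [188.3  55.3] yaw 31.4 z 7.8 146
top big_round_tray 0.81 c [644.5  99.9] size [82.7 81.7] yaw 21.8 z 2.5 1523
top small_round_tray 0.56 c [447.4  20.6] size [63.  62.6] yaw 0.3 z 2.7 901
scene small_tin 0.96 c [ 446.4 -293.7] size [33.6 38. ] yaw -25.6 z 101.5 311
scene big_tin 0.95 c [ 446.7 -298.7] size [55.5 46.1] yaw 71.6 z 70.4 331
scene square_box 0.87 c [ 524.5 -277.1] size [54.  52.6] yaw 8.7 z 71.2 818
scene case 0.9 c [ 481.8 -287.1] size [180.5  62.2] yaw 13.1 z 37.2 1016
scene case_tray 0.92 c [489.6 280.4] size [ 92.9 208.5] yaw -6.9 z 5.7 2865
scene square_tray 0.9 c [653.4 -92.7] size [85.8 84. ] yaw 83.9 z 5.2 1718
scene big_round_tray 0.9 c [641.4 103.2] size [86.2 90. ] yaw -6.4 z 5.5 1242
scene small_round_tray 0.97 c [447.1  23.9] size [65.  69.9] yaw -80.1 z 5.7 653
```

View pics/top0.png

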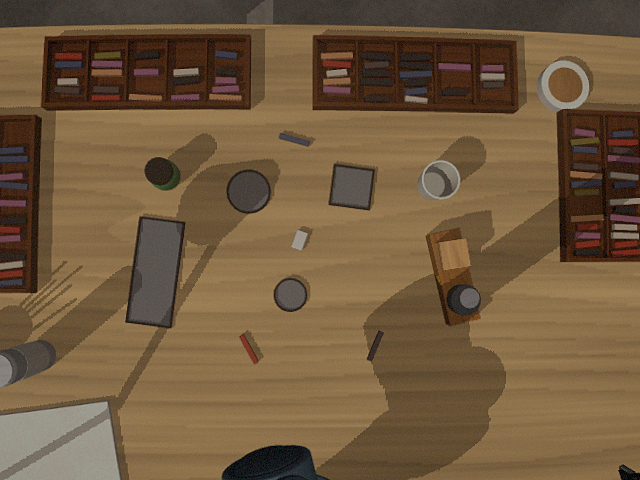

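View pics/scene0.png

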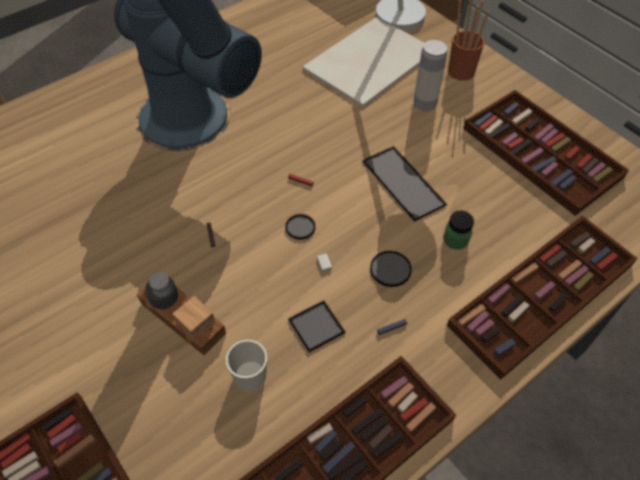

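```bash
cat > g.py <<'E'
import sys,numpy as np
from rig import env
from scipy.spatial.transform import Rotation as R
# target x y z (mm), optional jaw yaw (deg, mod 180)
s=env.read_state();r=R.from_quat(s["tool_rot"]);M=r.as_matrix()
yj=np.degrees(np.arctan2(M[1,1],M[0,1]))
print("t",round(s["time_s"],2),"pos",np.round(s["ee_pos"]*1000,1),"jawyaw",round(yj,1),"w",round(s["gripper_width"],3),"F",np.round(s["contact_force"],1))
print("j",np.round(s["joint_pos"],2),"axes x,y,z:",np.round(M.T,3).tolist())
a=list(map(float,sys.argv[1:]))
dy=0
if len(a)>3:
    dy=(a[3]-yj+90)%180-90
    f=np.array([0,0,-1.]);j=np.radians(yj+dy);y=np.array([np.cos(j),np.sin(j),0])
    T=np.c_[f,y,np.cross(f,y)]
    print("turn deg tool",np.round(np.degrees((r.inv()*R.from_matrix(T)).as_rotvec()),2)); 
if a: 
    d=np.array(a[:3])-s["ee_pos"]*1000
    print("shift cm in present tool axes",np.round(M.T@d/10,2))
    if len(a)>3: print("shift cm in turned axes",np.round(T.T@d/10,2))
E
python3 g.py 446 -295 125 102.6
```

```text
t 2.0 pos [ 198.2 -539.8  231.3] jawyaw -69.8 w 0.997 F [-0.2  0.1  0.1]
j [-1.33  0.38  0.08  1.27  0.    1.46] axes x,y,z: [[0.0, -0.0, -1.0], [0.345, -0.939, 0.0], [-0.939, -0.345, 0.0]]
turn deg tool [ 7.56  0.   -0.  ]
shift cm in present tool axes [ 10.63 -14.44 -31.7 ]
shift cm in turned axes [ 10.63 -18.49 -29.53]
```

Request:
{"fn": "send_rows", "kwargs": {"commands": [[[7.56, 0, 0], [0, 0, 0], 1], [[0, 0, 0], [1.33, -2.31, -3.69], 1], [[0, 0, 0], [1.33, -2.31, -3.69], 1], [[0, 0, 0], [1.33, -2.31, -3.69], 1], [[0, 0, 0], [1.33, -2.31, -3.69], 1]], "grip_force": 50}}

```text
time_s: 2.5
ee_pos: [0.323, -0.4163, 0.1778]
tool_rot: [0.703, 0.077, -0.703, 0.078]
contact_force: [1.4, -0.1, 0.1]
gripper_width: 1.003
```

Request:
{"fn": "send_rows", "kwargs": {"commands": [[[0, 0, 0], [1.33, -2.31, -3.69], 1], [[0, 0, 0], [1.33, -2.31, -3.69], 1], [[0, 0, 0], [1.33, -2.31, -3.69], 1], [[0, 0, 0], [1.33, -2.31, -3.69], 1], [[0, 0, 0], [0, 0, 0], 1]]}}

```text
time_s: 3.0
ee_pos: [0.4478, -0.2905, 0.1231]
tool_rot: [-0.702, -0.081, 0.703, -0.079]
contact_force: [-0.8, -1.1, 0.0]
gripper_width: 0.997
```

```bash
python3 g.py 446 -295 75 102.6
```

```text
t 3.0 pos [ 447.8 -290.5  123.1] jawyaw -77.0 w 0.997 F [-0.8 -1.1  0. ]
j [-0.7   0.35 -0.24  0.98  0.    2.22] axes x,y,z: [[-0.001, 0.003, -1.0], [0.225, -0.974, -0.004], [-0.974, -0.225, 0.0]]
turn deg tool [0.38 0.02 0.2 ]
shift cm in present tool axes [4.81 0.41 0.28]
shift cm in turned axes [4.81 0.39 0.28]
```

Request:
{"fn": "send_rows", "kwargs": {"commands": [[[0, 0, 0], [1.5, 0, 0], 1], [[0, 0, 0], [0, 0, 0], 1], [[0, 0, 0], [0, 0, 0], 1]]}}

```text
time_s: 3.3
ee_pos: [0.4454, -0.2954, 0.11]
tool_rot: [-0.703, -0.077, 0.703, -0.077]
contact_force: [1.0, -0.7, 0.1]
gripper_width: 0.994
```

```bash
python3 g.py 446 -295 75 102.6; python3 -c "
from h import *
look('top',['small_tin'],Z);look('scene',['small_tin'],Z)"
```

```text
t 3.3 pos [ 445.4 -295.4  110. ] jawyaw -77.4 w 0.994 F [ 1.  -0.7  0.1]
j [-0.7   0.36 -0.26  0.94 -0.    2.22] axes x,y,z: [[-0.001, 0.0, -1.0], [0.217, -0.976, -0.0], [-0.976, -0.217, 0.001]]
turn deg tool [-0.05  0.03  0.02]
shift cm in present tool axes [ 3.5  -0.02 -0.07]
shift cm in turned axes [ 3.5  -0.03 -0.07]
top small_tin 0.51 c [ 456.4 -290.7] size [13.1 31.5] yaw -72.0 z 98.7 103
scene small_tin 0.97 c [ 446.1 -295. ] size [36.4 36.2] yaw 55.6 z 101.3 327
```

Request:
{"fn": "send_rows", "kwargs": {"commands": [[[0, 0, 0], [1.8, 0, 0], 1], [[0, 0, 0], [1.7, 0, 0], 1], [[0, 0, 0], [0, 0, 0], 0.6], [[0, 0, 0], [0, 0, 0], 0.45], [[0, 0, 0], [0, 0, 0], 0]], "grip_force": 40}}

```text
time_s: 4.0
ee_pos: [0.4465, -0.2957, 0.076]
tool_rot: [0.703, 0.077, -0.702, 0.078]
contact_force: [-1.0, 0.5, 0.3]
gripper_width: 0.516
```

Request:
{"fn": "send_rows", "kwargs": {"commands": [[[0, 0, 0], [0, 0, 0], 0], [[0, 0, 0], [0, 0, 0], 0], [[0, 0, 0], [-1, 0, 0], 0], [[0, 0, 0], [-3, 0, 0], 0], [[0, 0, 0], [-3, 0, 0], 0]]}}

```text
time_s: 4.5
ee_pos: [0.4451, -0.2943, 0.1455]
tool_rot: [-0.702, -0.078, 0.703, -0.077]
contact_force: [0.6, -0.5, -1.3]
gripper_width: 0.406
```

```bash
python3 g.py 447 22.5 100; python3 -c "
from h import *
import cv2
p=look('scene',['small_tin','big_tin','square_box','case'],dict(Z,small_tin=(.12,.20)))
cv2.imwrite('pics/a.png',cv2.resize(p[200:400,60:330],None,fx=2,fy=2))"
```

```text
t 4.5 pos [ 445.1 -294.3  145.5] jawyaw -77.4 w 0.406 F [ 0.6 -0.5 -1.3]
j [-0.7   0.34 -0.2   1.03 -0.    2.22] axes x,y,z: [[-0.002, 0.002, -1.0], [0.218, -0.976, -0.002], [-0.976, -0.218, 0.001]]
shift cm in present tool axes [  4.6  -30.87  -7.1 ]
scene small_tin 0.65 c [ 446.8 -291.9] size [30.3 36.6] yaw -31.2 z 169.5 403
scene big_tin 0.85 c [ 440.5 -296.3] size [55.1 58.1] yaw -31.0 z 71.2 707
scene square_box none
scene case 0.68 c [ 482.5 -286.8] size [178.8  62.2] yaw 13.4 z 37.1 978
```

View pics/a.png

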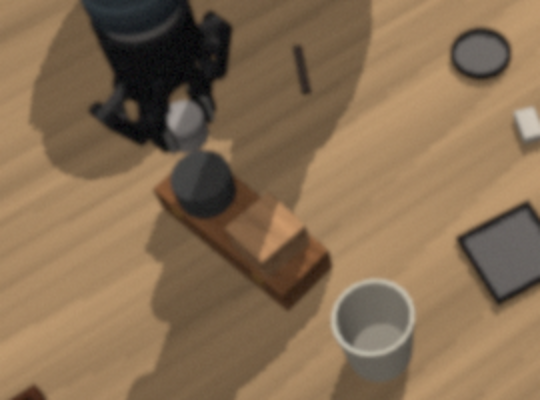

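Request:
{"fn": "send_rows", "kwargs": {"commands": [[[0, 0, 0], [0, -3, -0.7], 0], [[0, 0, 0], [0, -4.67, -1.06], 0], [[0, 0, 0], [0, -4.67, -1.06], 0], [[0, 0, 0], [1, -4.67, -1.06], 0], [[0, 0, 0], [1.2, -4.67, -1.06], 0]]}}

```text
time_s: 5.25
ee_pos: [0.4459, -0.0709, 0.1219]
tool_rot: [-0.703, -0.078, 0.703, -0.077]
contact_force: [2.0, 0.7, -0.1]
gripper_width: 0.403
```

Request:
{"fn": "send_rows", "kwargs": {"commands": [[[0, 0, 0], [1.2, -4.67, -1.06], 0], [[0, 0, 0], [1.2, -4.65, -1.05], 0], [[0, 0, 0], [2, 0, 0], 0], [[0, 0, 0], [2, 0, 0], 0], [[0, 0, 0], [0, 0, 0], 0]]}}

```text
time_s: 5.75
ee_pos: [0.4432, 0.0237, 0.0557]
tool_rot: [-0.7, -0.079, 0.705, -0.078]
contact_force: [-0.8, 1.5, -1.1]
gripper_width: 0.405
```

```bash
python3 g.py 447 22.5 9.5; python3 -c "
from h import *
for c in('scene','top'):
  p=look(c,['small_tin','small_round_tray'],dict(Z,small_tin=(.075,.12)))"
```

```text
t 5.75 pos [443.2  23.7  55.7] jawyaw -77.3 w 0.405 F [-0.8  1.5 -1.1]
j [-0.09  0.27 -0.57  0.74 -0.    2.83] axes x,y,z: [[-0.008, 0.001, -1.0], [0.219, -0.976, -0.002], [-0.976, -0.219, 0.007]]
shift cm in present tool axes [ 4.62  0.22 -0.38]
scene small_tin 0.69 c [447.7  30.3] size [18.4 36.4] yaw -37.0 z 81.1 118
scene small_round_tray 0.68 c [448.4  23. ] size [67.  65.6] yaw 58.6 z 5.7 618
top small_tin none
top small_round_tray 0.38 c [490.4 278.3] size [ 92.4 205.6] yaw -6.7 z 2.3 4989
```

Request:
{"fn": "send_rows", "kwargs": {"commands": [[[0, 0, 0], [2, 0, 0], 0], [[0, 0, 0], [1.8, 0, 0], 0], [[0, 0, 0], [0, 0, 0], 0], [[0, 0, 0], [0, 0, 0], 0]]}}

```text
time_s: 6.45
ee_pos: [0.4472, 0.0226, 0.0214]
tool_rot: [-0.703, -0.077, 0.703, -0.077]
contact_force: [1.4, 0.1, -0.5]
gripper_width: 0.407
```

```bash
python3 g.py 447 22.5 9.5; python3 -c "
from h import *
import cv2
for c in('scene',):
  p=look(c,['small_tin','small_round_tray'],dict(Z,small_tin=(.035,.07)))
cv2.imwrite('pics/b.png',cv2.resize(p[160:300,220:400],None,fx=3,fy=3))"
```

```text
t 6.45 pos [447.2  22.6  21.4] jawyaw -77.4 w 0.407 F [ 1.4  0.1 -0.5]
j [-0.09  0.32 -0.61  0.65 -0.    2.83] axes x,y,z: [[-0.0, -0.0, -1.0], [0.218, -0.976, 0.0], [-0.976, -0.218, 0.0]]
shift cm in present tool axes [1.19 0.   0.03]
scene small_tin 0.69 c [453.7  27.5] size [18.7 34.3] yaw -37.3 z 46.5 130
scene small_round_tray 0.78 c [456.9  19.8] size [66.8 48.7] yaw 69.3 z 6.3 341
```

View pics/b.png

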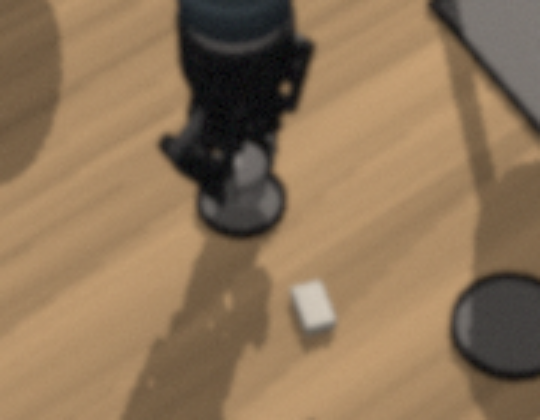

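Request:
{"fn": "send_rows", "kwargs": {"commands": [[[0, 0, 0], [0.7, 0, 0], 0], [[0, 0, 0], [0.5, 0, 0], 0], [[0, 0, 0], [0, 0, 0], 0], [[0, 0, 0], [0, 0, 0], 0]]}}

```text
time_s: 7.0
ee_pos: [0.4469, 0.0228, 0.0086]
tool_rot: [-0.703, -0.078, 0.703, -0.078]
contact_force: [0.2, -0.2, -0.7]
gripper_width: 0.408
```

Request:
{"fn": "send_rows", "kwargs": {"commands": [[[0, 0, 0], [0, 0, 0], 0.5], [[0, 0, 0], [0, 0, 0], 0.6], [[0, 0, 0], [0, 0, 0], 0.7], [[0, 0, 0], [-2, 0, 0], 0.8], [[0, 0, 0], [-4, 0, 0], 1]]}}

```text
time_s: 7.5
ee_pos: [0.444, 0.0231, 0.0671]
tool_rot: [-0.7, -0.078, 0.705, -0.077]
contact_force: [0.7, 0.7, -0.0]
gripper_width: 0.944
```

Request:
{"fn": "send_rows", "kwargs": {"commands": [[[-8.57, 0, 0], [-4, 0, 0], 1], [[-8.57, 0, 0], [-3, 0, 0], 1], [[-8.57, 0, 0], [0, 0, 0], 1], [[-8.57, 0, 0], [0, 0, 0], 1], [[-8.57, 0, 0], [0, 0, 0], 1]]}}

```text
time_s: 8.0
ee_pos: [0.4474, 0.0228, 0.1393]
tool_rot: [0.625, 0.331, -0.625, 0.331]
contact_force: [0.1, 0.6, -0.5]
gripper_width: 1.001
```

```bash
python3 g.py 441 -296.5 120 102.6; python3 -c "
from h import *
for c in('scene','top'):
  p=look(c,['small_tin','small_round_tray','big_tin','square_box'],dict(Z,small_tin=(.028,.04)))"
```

```text
t 8.0 pos [447.4  22.8 139.3] jawyaw -34.2 w 1.001 F [ 0.1  0.6 -0.5]
j [-0.09  0.18 -0.44  0.96 -0.    2.08] axes x,y,z: [[0.001, -0.0, -1.0], [0.827, -0.562, 0.001], [-0.562, -0.827, -0.0]]
turn deg tool [ 4.32e+01 -4.00e-02 -4.00e-02]
shift cm in present tool axes [ 1.94 17.42 26.77]
shift cm in turned axes [ 1.93 31.02  7.59]
scene small_tin 0.83 c [445.7  24.1] size [33.4 38. ] yaw -37.3 z 34.9 207
scene small_round_tray 0.63 c [452.5  18.6] size [63.4 51.1] yaw 58.6 z 6.2 304
scene big_tin 0.92 c [ 441.3 -296.8] size [55.2 55.7] yaw -22.7 z 71.4 705
scene square_box 0.78 c [ 524.7 -276.7] size [55.7 53.9] yaw 9.1 z 71.4 839
top small_tin none
top small_round_tray none
top big_tin 0.74 c [ 440.  -298.6] size [54.7 55. ] yaw -18.3 z 69.1 749
top square_box 0.61 c [ 523.9 -278.4] size [51.8 51.9] yaw -80.1 z 69.0 807
```

Request:
{"fn": "send_rows", "kwargs": {"commands": [[[-8.55, 0, 0], [0, 0, 0], 1], [[-8.55, 0, 0], [0, 0, 0], 1], [[-8.55, 0, 0], [0, 0, 0], 1], [[-8.55, 0, 0], [0, 0, 0], 1], [[-8.55, 0, 0], [0, 0, 0], 1]]}}

```text
time_s: 9.0
ee_pos: [0.4471, 0.0228, 0.1388]
tool_rot: [0.461, 0.536, -0.462, 0.536]
contact_force: [-0.3, 0.2, -1.0]
gripper_width: 1.001
```

Request:
{"fn": "send_rows", "kwargs": {"commands": [[[-8.55, 0, 0], [0, 0, 0], 1], [[-8.55, 0, 0], [0, 0, 0], 1], [[-8.55, 0, 0], [0, 0, 0], 1], [[-8.55, 0, 0], [0, 0, 0], 1], [[-8.55, 0, 0], [0, 0, 0], 1]]}}

```text
time_s: 9.5
ee_pos: [0.4471, 0.0228, 0.1388]
tool_rot: [0.234, 0.667, -0.235, 0.667]
contact_force: [0.2, 0.2, -0.3]
gripper_width: 1.004
```

Request:
{"fn": "send_rows", "kwargs": {"commands": [[[-8.55, 0, 0], [0, 0, 0], 1], [[-8.55, 0, 0], [0, 0, 0], 1], [[-8.55, 0, 0], [0, 0, 0], 1], [[-8.55, 0, 0], [0, 0, 0], 1], [[-8.55, 0, 0], [0, 0, 0], 1]]}}

```text
time_s: 10.0
ee_pos: [0.4471, 0.0228, 0.1388]
tool_rot: [-0.025, 0.707, 0.025, 0.707]
contact_force: [-0.2, -0.7, 0.3]
gripper_width: 1.001
```

Request:
{"fn": "send_rows", "kwargs": {"commands": [[[-8.55, 0, 0], [0, 0, 0], 1], [[0, 0, 0], [0, 0, 0], 1], [[0, 0, 0], [0, 0, 0], 1]]}}

```text
time_s: 10.3
ee_pos: [0.4471, 0.0228, 0.1389]
tool_rot: [-0.074, 0.703, 0.074, 0.703]
contact_force: [-0.3, 0.4, 0.4]
gripper_width: 0.999
```

```bash
python3 g.py 440.7 -297 110 102.6
```

```text
t 10.3 pos [447.1  22.8 138.9] jawyaw 102.0 w 0.999 F [-0.3  0.4  0.4]
j [-0.09  0.18 -0.44  0.96 -0.   -0.3 ] axes x,y,z: [[-0.0, -0.0, -1.0], [-0.209, 0.978, -0.0], [0.978, 0.209, -0.0]]
turn deg tool [-0.55 -0.    0.  ]
shift cm in present tool axes [  2.89 -31.14  -7.3 ]
shift cm in turned axes [  2.89 -31.07  -7.6 ]
```

Request:
{"fn": "send_rows", "kwargs": {"commands": [[[0, 0, 0], [0.4, -4.45, -1.04], 1], [[0, 0, 0], [0.4, -4.45, -1.04], 1], [[0, 0, 0], [0.4, -4.45, -1.04], 1], [[0, 0, 0], [0.4, -4.45, -1.04], 1], [[0, 0, 0], [0.4, -4.45, -1.04], 1]]}}

```text
time_s: 10.8
ee_pos: [0.4433, -0.2075, 0.1189]
tool_rot: [-0.074, 0.703, 0.074, 0.703]
contact_force: [0.2, -0.0, -0.3]
gripper_width: 0.999
```

Request:
{"fn": "send_rows", "kwargs": {"commands": [[[0, 0, 0], [0.4, -4.45, -1.04], 1], [[0, 0, 0], [0.4, -4.45, -1.04], 1], [[0, 0, 0], [2, 0, 0], 1], [[0, 0, 0], [0, 0, 0], 1], [[0, 0, 0], [0, 0, 0], 1]]}}

```text
time_s: 11.3
ee_pos: [0.4413, -0.2961, 0.0905]
tool_rot: [-0.074, 0.704, 0.076, 0.703]
contact_force: [-0.6, 0.5, 0.2]
gripper_width: 1.001
```

```bash
python3 g.py 440.7 -297 40 102.3; python3 -c "
from h import *
p=look('scene',['small_tin','big_tin'],dict(Z,small_tin=(.028,.04)))
p=look('top',['small_tin','small_round_tray'],dict(Z,small_tin=(.028,.04)))"
```

```text
t 11.3 pos [ 441.3 -296.1   90.5] jawyaw 102.2 w 1.001 F [-0.6  0.5  0.2]
j [-0.71  0.38 -0.3   0.9   0.   -0.92] axes x,y,z: [[-0.002, 0.002, -1.0], [-0.211, 0.978, 0.002], [0.978, 0.211, -0.001]]
turn deg tool [-0.13 -0.08 -0.12]
shift cm in present tool axes [ 5.05 -0.09 -0.07]
shift cm in turned axes [ 5.05 -0.08 -0.08]
scene small_tin 0.68 c [447.1  22.8] size [35.1 36.4] yaw -58.8 z 34.7 211
scene big_tin 0.79 c [ 440.9 -297.5] size [52.6 56.8] yaw -15.0 z 71.4 674
top small_tin few 5037 [-0.00124789  0.00224728  0.00667963]
top small_round_tray 0.9 c [447.3  20.7] size [62.7 63.1] yaw -0.1 z 3.1 610
```

Request:
{"fn": "send_rows", "kwargs": {"commands": [[[0, 0, 0], [2.5, 0, 0], 1], [[0, 0, 0], [2.7, 0, 0], 1], [[0, 0, 0], [0, 0, 0], 0.85], [[0, 0, 0], [0, 0, 0], 0.7], [[0, 0, 0], [0, 0, 0], 0]], "grip_force": 40}}

```text
time_s: 12.1
ee_pos: [0.4429, -0.2975, 0.0404]
tool_rot: [-0.076, 0.703, 0.075, 0.704]
contact_force: [1.0, 0.0, -0.7]
gripper_width: 0.641
```

Request:
{"fn": "send_rows", "kwargs": {"commands": [[[0, 0, 0], [0, 0, 0], 0], [[0, 0, 0], [0, 0, 0], 0], [[0, 0, 0], [-1, 0, 0], 0], [[0, 0, 0], [-3, 0, 0], 0], [[0, 0, 0], [-4, 0, 0], 0]]}}

```text
time_s: 12.6
ee_pos: [0.4405, -0.2957, 0.1186]
tool_rot: [-0.074, 0.704, 0.077, 0.702]
contact_force: [0.5, -1.6, -1.1]
gripper_width: 0.645
```

```bash
python3 g.py 642.5 101.5 70; python3 -c "
from h import *
p=look('scene',['big_tin','case','square_box'],dict(Z,big_tin=(.10,.20)))"
```

```text
t 12.6 pos [ 440.5 -295.7  118.6] jawyaw 102.2 w 0.645 F [ 0.5 -1.6 -1.1]
j [-0.71  0.35 -0.25  0.97 -0.   -0.92] axes x,y,z: [[-0.003, 0.003, -1.0], [-0.212, 0.977, 0.004], [0.977, 0.212, -0.003]]
shift cm in present tool axes [ 4.91 34.52 28.18]
scene big_tin 0.67 c [ 445.1 -290.7] size [42.  56.1] yaw -46.1 z 149.1 753
scene case 0.75 c [ 483.2 -286.7] size [178.6  62.4] yaw 13.0 z 37.4 1618
scene square_box 0.84 c [ 523.9 -276.8] size [55.2 53. ] yaw 9.6 z 71.2 837
```

Request:
{"fn": "send_rows", "kwargs": {"commands": [[[0, 0, 0], [0, 2.6, 2.1], 0], [[0, 0, 0], [0, 3.55, 2.9], 0], [[0, 0, 0], [0, 3.55, 2.9], 0], [[0, 0, 0], [0, 3.55, 2.9], 0], [[0, 0, 0], [0, 3.55, 2.9], 0]]}}

```text
time_s: 13.3
ee_pos: [0.5396, -0.1018, 0.1175]
tool_rot: [-0.075, 0.704, 0.076, 0.702]
contact_force: [1.2, -0.4, -1.2]
gripper_width: 0.643
```

Request:
{"fn": "send_rows", "kwargs": {"commands": [[[0, 0, 0], [0.8, 3.55, 2.9], 0], [[0, 0, 0], [0.8, 3.55, 2.9], 0], [[0, 0, 0], [0.8, 3.55, 2.9], 0], [[0, 0, 0], [0.8, 3.55, 2.9], 0], [[0, 0, 0], [0.8, 3.55, 2.9], 0]]}}

```text
time_s: 13.8
ee_pos: [0.6435, 0.1021, 0.0767]
tool_rot: [-0.076, 0.704, 0.075, 0.702]
contact_force: [0.6, 0.2, -1.3]
gripper_width: 0.638
```

Request:
{"fn": "send_rows", "kwargs": {"commands": [[[0, 0, 0], [2, 0, 0], 0], [[0, 0, 0], [1, 0, 0], 0], [[0, 0, 0], [0, 0, 0], 0], [[0, 0, 0], [0, 0, 0], 0], [[0, 0, 0], [0, 0, 0], 0]]}}

```text
time_s: 14.3
ee_pos: [0.6446, 0.0994, 0.0497]
tool_rot: [-0.075, 0.703, 0.075, 0.703]
contact_force: [-1.1, -0.1, -1.8]
gripper_width: 0.641
```

```bash
python3 g.py 642.5 101.5 7; python3 -c "
from h import *
import cv2
p=look('scene',['big_tin','big_round_tray','small_tin'],dict(Z,small_tin=(.025,.045),big_tin=(.05,.10)))
cv2.imwrite('pics/c.png',cv2.resize(p[180:320,300:500],None,fx=3,fy=3))"
```

```text
t 14.3 pos [644.6  99.4  49.7] jawyaw 102.2 w 0.641 F [-1.1 -0.1 -1.8]
j [ 0.06  0.63  0.01  0.95 -0.   -0.16] axes x,y,z: [[0.001, -0.0, -1.0], [-0.211, 0.978, -0.0], [0.978, 0.211, 0.001]]
shift cm in present tool axes [ 4.27  0.25 -0.16]
scene big_tin none
scene big_round_tray 0.87 c [652.2  97.3] size [85.3 66.1] yaw 52.6 z 5.5 799
scene small_tin 0.71 c [446.2  23.6] size [33.6 37.9] yaw -36.9 z 34.6 223
```

View pics/c.png

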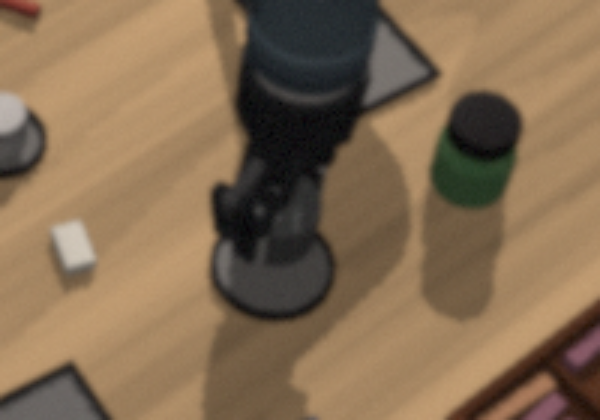

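Request:
{"fn": "send_rows", "kwargs": {"commands": [[[0, 0, 0], [2, 0.25, -0.16], 0], [[0, 0, 0], [1.5, 0, 0], 0], [[0, 0, 0], [0.7, 0, 0], 0], [[0, 0, 0], [0, 0, 0], 0], [[0, 0, 0], [0, 0, 0], 0]]}}

```text
time_s: 15.0
ee_pos: [0.6428, 0.1024, 0.0075]
tool_rot: [-0.075, 0.703, 0.075, 0.703]
contact_force: [0.5, -0.6, -1.2]
gripper_width: 0.639
```

Request:
{"fn": "send_rows", "kwargs": {"commands": [[[0, 0, 0], [0, 0, 0], 0.72], [[0, 0, 0], [0, 0, 0], 0.8], [[0, 0, 0], [0, 0, 0], 1], [[0, 0, 0], [-2, 0, 0], 1], [[0, 0, 0], [-4, 0, 0], 1]]}}

```text
time_s: 15.5
ee_pos: [0.639, 0.1023, 0.0639]
tool_rot: [-0.075, 0.706, 0.075, 0.7]
contact_force: [0.6, 0.1, -0.3]
gripper_width: 0.999
```

Request:
{"fn": "send_rows", "kwargs": {"commands": [[[0, 0, 0], [-4, -3, -0.9], 1], [[0, 0, 0], [-2, -4.5, -1.4], 1], [[0, 0, 0], [0, -4.5, -1.4], 1], [[0, 0, 0], [0, 0, 0], 1], [[0, 0, 0], [0, 0, 0], 1]]}}

```text
time_s: 16.0
ee_pos: [0.6317, -0.0221, 0.126]
tool_rot: [-0.074, 0.703, 0.075, 0.703]
contact_force: [-0.8, 0.4, 0.7]
gripper_width: 1.003
```

```bash
python3 g.py 524.2 -277.5 110 98.9; python3 -c "
from h import *
for c in('scene','top'):
  p=look(c,['big_tin','small_tin','square_box'],dict(Z,small_tin=(.025,.045),big_tin=(.03,.05)))"
```

```text
t 16.0 pos [631.7 -22.1 126. ] jawyaw 102.1 w 1.003 F [-0.8  0.4  0.7]
j [-0.14  0.54  0.06  1.09  0.   -0.35] axes x,y,z: [[0.0, 0.0, -1.0], [-0.21, 0.978, 0.0], [0.978, 0.21, 0.0]]
turn deg tool [ 3.21  0.02 -0.02]
shift cm in present tool axes [  1.59 -22.72 -15.87]
shift cm in turned axes [  1.6  -23.57 -14.57]
scene big_tin 0.73 c [641.2 102.2] size [55.2 55.9] yaw -43.7 z 38.6 570
scene small_tin 0.67 c [446.6  23.5] size [33.3 36.1] yaw -37.7 z 34.5 217
scene square_box 0.91 c [ 524.  -277.1] size [54.1 53.5] yaw 9.2 z 71.2 839
top big_tin 0.76 c [641.1  99.4] size [52.5 53.8] yaw -44.8 z 35.8 686
top small_tin 0.65 c [ 658.4 -251. ] size [57.1 61. ] yaw -78.8 z 36.1 184
top square_box 0.83 c [ 525.2 -278.2] size [51.1 51.7] yaw -81.4 z 69.1 790
```

Request:
{"fn": "send_rows", "kwargs": {"commands": [[[3.2, 0, 0], [0, 0, 0], 1], [[0, 0, 0], [0.2, -3.93, -2.43], 1], [[0, 0, 0], [0.2, -3.93, -2.43], 1], [[0, 0, 0], [0.2, -3.93, -2.43], 1], [[0, 0, 0], [0.2, -3.93, -2.43], 1]]}}

```text
time_s: 16.9
ee_pos: [0.5599, -0.1925, 0.1178]
tool_rot: [-0.056, 0.705, 0.056, 0.705]
contact_force: [1.3, -0.4, -0.0]
gripper_width: 0.998
```

Request:
{"fn": "send_rows", "kwargs": {"commands": [[[0, 0, 0], [0.2, -3.93, -2.43], 1], [[0, 0, 0], [0.2, -3.93, -2.43], 1], [[0, 0, 0], [2, 0, 0], 1], [[0, 0, 0], [0, 0, 0], 1], [[0, 0, 0], [0, 0, 0], 1]]}}

```text
time_s: 17.4
ee_pos: [0.5244, -0.2758, 0.0935]
tool_rot: [-0.056, 0.705, 0.056, 0.704]
contact_force: [0.5, 0.1, 0.2]
gripper_width: 1.002
```

```bash
python3 g.py 524.4 -277.7 38.5 98.9
```

```text
t 17.4 pos [ 524.4 -275.8   93.5] jawyaw 99.1 w 1.002 F [0.5 0.1 0.2]
j [-0.59  0.49 -0.12  0.97  0.   -0.75] axes x,y,z: [[-0.001, 0.001, -1.0], [-0.158, 0.987, 0.001], [0.987, 0.158, -0.001]]
turn deg tool [ 0.19 -0.07 -0.08]
shift cm in present tool axes [ 5.5  -0.19 -0.03]
shift cm in turned axes [ 5.5  -0.18 -0.03]
```

Request:
{"fn": "send_rows", "kwargs": {"commands": [[[0, 0, 0], [2.8, -0.1, 0], 1], [[0, 0, 0], [2.7, 0, 0], 1], [[0, 0, 0], [0, 0, 0], 0.8], [[0, 0, 0], [0, 0, 0], 0.65], [[0, 0, 0], [0, 0, 0], 0]], "grip_force": 40}}

```text
time_s: 17.9
ee_pos: [0.5266, -0.2779, 0.0409]
tool_rot: [-0.057, 0.704, 0.056, 0.706]
contact_force: [1.0, -0.9, -0.9]
gripper_width: 0.605
```

Request:
{"fn": "send_rows", "kwargs": {"commands": [[[0, 0, 0], [0, 0, 0], 0], [[0, 0, 0], [0, 0, 0], 0], [[0, 0, 0], [-1, 0, 0], 0], [[0, 0, 0], [-3, 0, 0], 0], [[0, 0, 0], [-4, 0, 0], 0]]}}

```text
time_s: 18.4
ee_pos: [0.5229, -0.2767, 0.1181]
tool_rot: [-0.055, 0.706, 0.057, 0.703]
contact_force: [0.7, -1.1, -1.4]
gripper_width: 0.599
```

```bash
python3 g.py 653.5 -92 70 85; python3 -c "
from h import *
p=look('scene',['square_box','case','square_tray'],dict(Z,square_box=(.10,.20)))
p=look('top',['square_tray','case'],Z)"
```

```text
t 18.4 pos [ 522.9 -276.7  118.1] jawyaw 99.0 w 0.599 F [ 0.7 -1.1 -1.4]
j [-0.59  0.47 -0.08  1.03 -0.   -0.75] axes x,y,z: [[-0.005, 0.003, -1.0], [-0.157, 0.988, 0.003], [0.988, 0.157, -0.004]]
turn deg tool [14.03 -0.25 -0.16]
shift cm in present tool axes [ 4.8  16.17 15.81]
shift cm in turned axes [ 4.81 19.54 11.4 ]
scene square_box 0.66 c [ 526.9 -275.6] size [43.9 52.5] yaw -82.2 z 148.2 815
scene case 0.63 c [ 482.9 -286.6] size [177.6  61.2] yaw 12.9 z 37.4 1543
scene square_tray 0.75 c [651.4 -93.5] size [84.3 88.3] yaw -6.1 z 5.4 1694
top square_tray 0.65 c [654.  -96.7] size [83.  85.5] yaw -7.0 z 2.4 1793
top case 0.86 c [ 482.2 -288.4] size [177.9  61.4] yaw 12.8 z 35.0 2281
```

Request:
{"fn": "send_rows", "kwargs": {"commands": [[[7.6, 0, 0], [0, 0, 0], 0], [[7.6, 0, 0], [0, 0, 0], 0], [[0, 0, 0], [0, 3, 1.7], 0], [[0, 0, 0], [0, 4.1, 2.3], 0], [[0, 0, 0], [0, 4.1, 2.3], 0]]}}

```text
time_s: 19.25
ee_pos: [0.5989, -0.1722, 0.1171]
tool_rot: [0.039, 0.707, -0.038, 0.705]
contact_force: [0.5, -0.6, -0.6]
gripper_width: 0.604
```

Request:
{"fn": "send_rows", "kwargs": {"commands": [[[0, 0, 0], [1, 4.1, 2.3], 0], [[0, 0, 0], [2, 4.1, 2.3], 0], [[0, 0, 0], [3.5, 0, 0], 0], [[0, 0, 0], [0, 0, 0], 0], [[0, 0, 0], [0, 0, 0], 0]]}}

```text
time_s: 19.75
ee_pos: [0.6512, -0.0972, 0.0524]
tool_rot: [0.038, 0.708, -0.038, 0.704]
contact_force: [-0.3, 0.2, -1.3]
gripper_width: 0.604
```

```bash
python3 g.py 653 -94.5 7 83.7; python3 -c "
from h import *
import cv2
p=look('scene',['square_box','square_tray'],dict(Z,square_box=(.06,.11)))
cv2.imwrite('pics/d.png',cv2.resize(p[230:400,200:420],None,fx=3,fy=3))"
```

```text
t 19.75 pos [651.2 -97.2  52.4] jawyaw 83.8 w 0.604 F [-0.3  0.2 -1.3]
j [-0.24  0.65  0.05  0.98 -0.   -0.14] axes x,y,z: [[-0.005, 0.001, -1.0], [0.108, 0.994, 0.0], [0.994, -0.108, -0.005]]
turn deg tool [ 0.13 -0.31 -0.02]
shift cm in present tool axes [4.54 0.29 0.18]
shift cm in turned axes [4.54 0.29 0.15]
scene square_box 0.6 c [657.5 -94.9] size [57.2 37.8] yaw 83.7 z 82.6 582
scene square_tray 0.66 c [656.  -94.6] size [81.8 78.8] yaw 81.3 z 5.2 966
```

View pics/d.png

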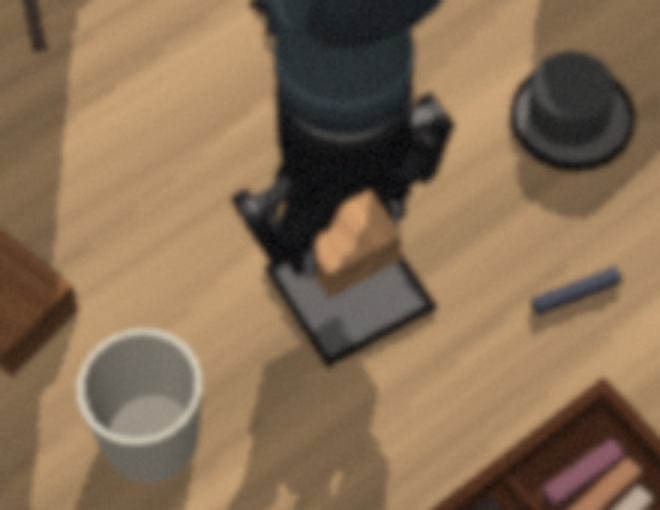

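Request:
{"fn": "send_rows", "kwargs": {"commands": [[[0, 0, 0], [2, 0.25, 0.1], 0], [[0, 0, 0], [1.2, 0, 0], 0], [[0, 0, 0], [0, 0, 0], 0], [[0, 0, 0], [0, 0, 0], 0]]}}

```text
time_s: 20.3
ee_pos: [0.6546, -0.0955, 0.0226]
tool_rot: [0.038, 0.706, -0.038, 0.706]
contact_force: [0.4, 0.7, -1.7]
gripper_width: 0.599
```

```bash
python3 g.py 653 -94.5 7 83.7
```

```text
t 20.3 pos [654.6 -95.5  22.6] jawyaw 83.8 w 0.599 F [ 0.4  0.7 -1.7]
j [-0.24  0.67  0.01  0.91 -0.   -0.13] axes x,y,z: [[-0.0, -0.0, -1.0], [0.108, 0.994, -0.0], [0.994, -0.108, -0.0]]
turn deg tool [ 0.11 -0.01  0.01]
shift cm in present tool axes [ 1.56  0.08 -0.17]
shift cm in turned axes [ 1.56  0.08 -0.17]
```

Request:
{"fn": "send_rows", "kwargs": {"commands": [[[0, 0, 0], [0.8, 0.1, -0.15], 0], [[0, 0, 0], [0.7, 0, 0], 0], [[0, 0, 0], [0, 0, 0], 0], [[0, 0, 0], [0, 0, 0], 0]]}}

```text
time_s: 20.7
ee_pos: [0.6537, -0.0939, 0.0073]
tool_rot: [0.038, 0.706, -0.038, 0.706]
contact_force: [1.7, 0.6, 0.0]
gripper_width: 0.603
```

Request:
{"fn": "send_rows", "kwargs": {"commands": [[[0, 0, 0], [0, 0, 0], 0.7], [[0, 0, 0], [0, 0, 0], 0.8], [[0, 0, 0], [0, 0, 0], 1], [[0, 0, 0], [-2, 0, 0], 1], [[0, 0, 0], [-4, 0, 0], 1]]}}

```text
time_s: 21.2
ee_pos: [0.65, -0.0931, 0.0639]
tool_rot: [0.038, 0.709, -0.037, 0.703]
contact_force: [0.7, -0.6, -0.3]
gripper_width: 1.002
```

Request:
{"fn": "send_rows", "kwargs": {"commands": [[[-7.3, 0, 0], [-4, 0, 0], 1], [[-7.3, 0, 0], [-1, 0, 0], 1], [[-4.6, 0, 0], [0, 0, 0], 1], [[0, 0, 0], [0, 0, 0], 1], [[0, 0, 0], [0, 0, 0], 1]]}}

```text
time_s: 21.7
ee_pos: [0.653, -0.0938, 0.1168]
tool_rot: [-0.08, 0.703, 0.08, 0.702]
contact_force: [-0.6, -0.6, -1.0]
gripper_width: 1.0
```

```bash
python3 g.py 482.5 -287.7 80 102.8; python3 -c "
from h import *
for c in('scene','top'):
  p=look(c,['big_tin','small_tin','square_box','square_tray'],dict(Z,small_tin=(.025,.045),big_tin=(.03,.05),square_box=(.03,.05)))"
```

```text
t 21.7 pos [653.  -93.8 116.8] jawyaw 102.9 w 1.0 F [-0.6 -0.6 -1. ]
j [-0.24  0.6   0.14  1.11 -0.   -0.46] axes x,y,z: [[-0.001, 0.0, -1.0], [-0.224, 0.975, 0.0], [0.975, 0.224, -0.001]]
turn deg tool [ 0.15 -0.05 -0.02]
shift cm in present tool axes [  3.69 -15.08 -20.96]
shift cm in turned axes [  3.68 -15.13 -20.93]
scene big_tin 0.97 c [641.4 102.6] size [54.1 56.6] yaw -50.1 z 38.6 561
scene small_tin none
scene square_box none
scene square_tray 0.59 c [652.6 -92.3] size [87.5 85.1] yaw 81.3 z 6.1 735
top big_tin none
top small_tin 0.5 c [447.   22.1] size [34.1 34. ] yaw 45.9 z 32.0 290
top square_box none
top square_tray 0.53 c [658.8 -63.4] size [11.8 75.4] yaw -9.4 z 3.3 90
```

Request:
{"fn": "send_rows", "kwargs": {"commands": [[[0, 0, 0], [0, -2.51, -3.49], 1], [[0, 0, 0], [0, -2.51, -3.49], 1], [[0, 0, 0], [0.7, -2.51, -3.49], 1], [[0, 0, 0], [0.9, -2.51, -3.49], 1], [[0, 0, 0], [1, -2.51, -3.49], 1]]}}

```text
time_s: 22.7
ee_pos: [0.5109, -0.2568, 0.0915]
tool_rot: [-0.081, 0.702, 0.08, 0.703]
contact_force: [0.2, -0.7, 0.3]
gripper_width: 1.0
```

Request:
{"fn": "send_rows", "kwargs": {"commands": [[[0, 0, 0], [1, -2.51, -3.49], 1], [[0, 0, 0], [1, 0, 0], 1], [[0, 0, 0], [0, 0, 0], 1], [[0, 0, 0], [0, 0, 0], 1]]}}

```text
time_s: 23.1
ee_pos: [0.4839, -0.2872, 0.0713]
tool_rot: [-0.08, 0.702, 0.081, 0.703]
contact_force: [-0.6, 0.3, 0.3]
gripper_width: 1.0
```

```bash
python3 g.py 482.5 -287.7 5 102.8;  python3 -c "
from h import *
for c in('scene','top'):
  p=look(c,['big_tin','small_tin','square_box','case'],dict(Z,small_tin=(.025,.045),big_tin=(.03,.05),square_box=(.03,.05)))
cv2.imwrite('pics/e.png',p)"
```

```text
t 23.1 pos [ 483.9 -287.2   71.3] jawyaw 103.1 w 1.0 F [-0.6  0.3  0.3]
j [-0.65  0.45 -0.24  0.88  0.   -0.88] axes x,y,z: [[0.0, 0.0, -1.0], [-0.226, 0.974, 0.0], [0.974, 0.226, 0.0]]
turn deg tool [ 0.29  0.01 -0.02]
shift cm in present tool axes [ 6.63 -0.02 -0.15]
shift cm in turned axes [ 6.63 -0.01 -0.15]
scene big_tin 0.57 c [641. 103.] size [53.9 56.2] yaw -69.5 z 38.6 573
scene small_tin 0.69 c [447.2  22.4] size [35.9 34.8] yaw 1.4 z 34.4 220
scene square_box 0.64 c [651.1 -92.6] size [53.4 56.4] yaw -6.7 z 38.5 751
scene case 0.62 c [ 495.1 -283.8] size [153.9  62. ] yaw 12.4 z 37.4 2138
top big_tin 0.77 c [641.4  99.8] size [53.5 53.7] yaw -44.5 z 36.0 694
top small_tin 0.64 c [446.8  21.2] size [35.3 33.3] yaw 0.1 z 31.9 293
top square_box 0.63 c [652.3 -94.3] size [51.8 52.4] yaw -6.3 z 35.9 761
top case 0.61 c [ 482.  -288.6] size [177.5  61.3] yaw 12.6 z 35.1 2230
```

View pics/e.png

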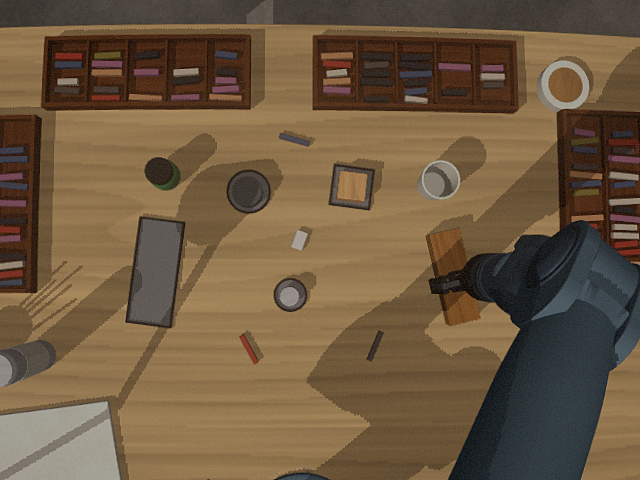

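Request:
{"fn": "send_rows", "kwargs": {"commands": [[[0, 0, 0], [3, 0, -0.1], 1], [[0, 0, 0], [2.4, 0, 0], 1], [[0, 0, 0], [1.2, 0, 0], 1], [[0, 0, 0], [0, 0, 0], 0.85], [[0, 0, 0], [0, 0, 0], 0]], "grip_force": 60}}

```text
time_s: 24.1
ee_pos: [0.4826, -0.2881, 0.0057]
tool_rot: [-0.08, 0.702, 0.08, 0.703]
contact_force: [1.2, -1.9, 5.4]
gripper_width: 0.702
```

Request:
{"fn": "send_rows", "kwargs": {"commands": [[[0, 0, 0], [0, 0, 0], 0], [[0, 0, 0], [0, 0, 0], 0], [[0, 0, 0], [-1, 0, 0], 0], [[0, 0, 0], [-3, 0, 0], 0], [[0, 0, 0], [-4, 0, 0], 0]]}}

```text
time_s: 24.6
ee_pos: [0.4806, -0.2867, 0.0848]
tool_rot: [-0.079, 0.704, 0.081, 0.701]
contact_force: [0.5, -0.6, -3.3]
gripper_width: 0.688
```

```bash
python3 g.py 490.8 279 90 83.1; python3 -c "
from h import *
p=look('scene',['case','case_tray'],dict(Z,case=(.09,.20)))
p=look('top',['case','case_tray'],dict(Z,case=(.09,.20)))"
```

```text
t 24.6 pos [ 480.6 -286.7   84.8] jawyaw 103.0 w 0.688 F [ 0.5 -0.6 -3.3]
j [-0.65  0.44 -0.22  0.92 -0.   -0.88] axes x,y,z: [[-0.004, 0.003, -1.0], [-0.226, 0.974, 0.004], [0.974, 0.226, -0.003]]
turn deg tool [19.95 -0.21 -0.18]
shift cm in present tool axes [-0.36 54.88 13.76]
shift cm in turned axes [-0.52 56.28 -5.79]
scene case 0.95 c [ 485.3 -295.6] size [187.8  85.7] yaw 28.9 z 115.9 2261
scene case_tray 0.81 c [485.6 278.8] size [ 93.7 215.3] yaw -7.2 z 5.7 2839
top case 0.85 c [ 485.4 -290.7] size [177.   61.3] yaw 12.3 z 117.9 2629
top case_tray 0.93 c [490.1 279.8] size [ 95.2 205.9] yaw -6.6 z 2.3 4960
```

Request:
{"fn": "send_rows", "kwargs": {"commands": [[[7, 0, 0], [-1, 0, 0], 0], [[7, 0, 0], [0, 0, 0], 0], [[6, 0, 0], [0, 0, 0], 0], [[0, 0, 0], [0, 2.5, -0.2], 0], [[0, 0, 0], [0, 4.48, -0.48], 0]]}}

```text
time_s: 25.4
ee_pos: [0.4837, -0.2191, 0.0937]
tool_rot: [0.044, 0.706, -0.044, 0.705]
contact_force: [0.6, 0.9, -3.3]
gripper_width: 0.694
```

Request:
{"fn": "send_rows", "kwargs": {"commands": [[[0, 0, 0], [0, 4.48, -0.48], 0], [[0, 0, 0], [0, 4.48, -0.48], 0], [[0, 0, 0], [0, 4.48, -0.48], 0], [[0, 0, 0], [0, 4.48, -0.48], 0], [[0, 0, 0], [0, 4.48, -0.48], 0]]}}

```text
time_s: 25.9
ee_pos: [0.4856, 0.0092, 0.0936]
tool_rot: [0.043, 0.707, -0.043, 0.705]
contact_force: [1.1, -0.1, -2.9]
gripper_width: 0.693
```

Request:
{"fn": "send_rows", "kwargs": {"commands": [[[0, 0, 0], [0, 4.48, -0.48], 0], [[0, 0, 0], [0, 4.48, -0.48], 0], [[0, 0, 0], [0, 4.48, -0.48], 0], [[0, 0, 0], [0, 4.48, -0.48], 0], [[0, 0, 0], [0, 4.48, -0.48], 0]]}}

```text
time_s: 26.4
ee_pos: [0.4889, 0.2339, 0.0934]
tool_rot: [0.042, 0.707, -0.043, 0.705]
contact_force: [0.8, 0.8, -3.1]
gripper_width: 0.685
```

Request:
{"fn": "send_rows", "kwargs": {"commands": [[[0, 0, 0], [1, 4.48, -0.48], 0], [[0, 0, 0], [2, 2.2, -0.24], 0], [[0, 0, 0], [2, 0, 0], 0], [[0, 0, 0], [0, 0, 0], 0], [[0, 0, 0], [0, 0, 0], 0]]}}

```text
time_s: 26.9
ee_pos: [0.4899, 0.2987, 0.0437]
tool_rot: [0.042, 0.707, -0.044, 0.704]
contact_force: [0.2, -0.8, -2.4]
gripper_width: 0.69
```

```bash
python3 g.py 490.8 279 9 83.2; python3 -c "
from h import *
p=look('scene',['case','case_tray'],dict(Z,case=(.05,.10)))
cv2.imwrite('pics/f.png',cv2.resize(p[100:300,300:540],None,fx=3,fy=3))
p=look('top',['case','case_tray'],dict(Z,case=(.05,.10)))"
```

```text
t 26.9 pos [489.9 298.7  43.7] jawyaw 83.0 w 0.69 F [ 0.2 -0.8 -2.4]
j [ 0.44  0.5  -0.24  0.84 -0.    0.56] axes x,y,z: [[-0.004, -0.002, -1.0], [0.121, 0.993, -0.003], [0.993, -0.121, -0.004]]
turn deg tool [-0.16 -0.21  0.15]
shift cm in present tool axes [ 3.48 -1.94  0.34]
shift cm in turned axes [ 3.47 -1.95  0.32]
scene case 0.87 c [489.8 297.4] size [ 63.1 182.1] yaw -6.1 z 74.9 1472
scene case_tray 0.59 c [486.5 272.6] size [ 93.1 214.3] yaw -2.4 z 5.6 2074
top case 0.6 c [492.3 296.2] size [ 62.2 176.4] yaw -8.0 z 74.5 2479
top case_tray 0.7 c [490.2 275.8] size [ 87.9 204.6] yaw -6.6 z 2.3 2466
```

View pics/f.png

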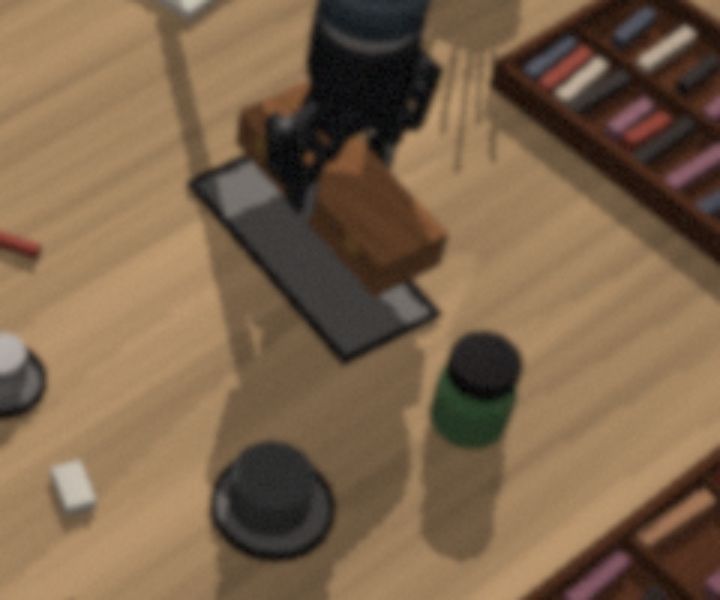

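Request:
{"fn": "send_rows", "kwargs": {"commands": [[[0, 0, 0], [0, -1.0, 0.1], 0], [[0, 0, 0], [0.5, -0.95, 0.1], 0], [[0, 0, 0], [1.2, 0, 0], 0], [[0, 0, 0], [0, 0, 0], 0], [[0, 0, 0], [0, 0, 0], 0]]}}

```text
time_s: 27.7
ee_pos: [0.4904, 0.2797, 0.0273]
tool_rot: [0.043, 0.706, -0.043, 0.705]
contact_force: [0.5, -0.3, -3.0]
gripper_width: 0.689
```

```bash
python3 g.py 490.8 279 9 83.2; python3 -c "
from h import *
for c in('scene','top'): p=look(c,['case','case_tray'],dict(Z,case=(.04,.08)))"
```

```text
t 27.7 pos [490.4 279.7  27.3] jawyaw 83.0 w 0.689 F [ 0.5 -0.3 -3. ]
j [ 0.41  0.5  -0.28  0.79  0.    0.53] axes x,y,z: [[-0.002, -0.001, -1.0], [0.121, 0.993, -0.001], [0.993, -0.121, -0.002]]
turn deg tool [-0.16 -0.1   0.05]
shift cm in present tool axes [ 1.83 -0.06  0.05]
shift cm in turned axes [ 1.83 -0.07  0.04]
scene case 0.94 c [490.5 279.9] size [ 66.3 179.6] yaw -6.5 z 58.8 1399
scene case_tray 0.55 c [490.8 278.7] size [ 91.4 208.5] yaw -6.6 z 6.0 1121
top case 0.58 c [491.7 275.1] size [ 67.6 176.8] yaw -6.5 z 57.0 2331
top case_tray 0.71 c [490.8 275.1] size [ 88.1 204. ] yaw -6.2 z 2.9 1272
```

Request:
{"fn": "send_rows", "kwargs": {"commands": [[[0, 0, 0], [1, -0.07, 0.04], 0], [[0, 0, 0], [0.8, 0, 0], 0], [[0, 0, 0], [0, 0, 0], 0], [[0, 0, 0], [0, 0, 0], 0], [[0, 0, 0], [0, 0, 0], 0]]}}

```text
time_s: 28.5
ee_pos: [0.4912, 0.2792, 0.0097]
tool_rot: [0.043, 0.706, -0.043, 0.706]
contact_force: [0.2, -0.1, -3.2]
gripper_width: 0.691
```

Request:
{"fn": "send_rows", "kwargs": {"commands": [[[0, 0, 0], [0, 0, 0], 0.75], [[0, 0, 0], [0, 0, 0], 0.85], [[0, 0, 0], [0, 0, 0], 1], [[0, 0, 0], [0, 0, 0], 1], [[0, 0, 0], [-2, 0, 0], 1]]}}

```text
time_s: 29.0
ee_pos: [0.4894, 0.2784, 0.0282]
tool_rot: [0.042, 0.707, -0.044, 0.704]
contact_force: [0.1, 0.4, -0.4]
gripper_width: 0.998
```

Request:
{"fn": "send_rows", "kwargs": {"commands": [[[0, 0, 0], [-4, 0, 0], 1], [[0, 0, 0], [-4, 0, 0], 1], [[0, 0, 0], [-4, -3.5, 0], 1], [[0, 0, 0], [0, -4.5, 0], 1], [[0, 0, 0], [0, -4.5, 0], 1]]}}

```text
time_s: 29.5
ee_pos: [0.4782, 0.1568, 0.1499]
tool_rot: [0.043, 0.704, -0.042, 0.708]
contact_force: [1.0, 0.1, -0.6]
gripper_width: 0.998
```

```bash
python3 g.py; python3 -c "
from h import *
for c in('scene','top'):
  p=look(c,['case','case_tray','big_tin','small_tin','square_box'],dict(Z,small_tin=(.025,.045),big_tin=(.03,.05),square_box=(.03,.05),case=(.03,.05)))
  cv2.imwrite(f'pics/g{c}.png',p)
  for n in('jar','mug'): print(c,n,[np.round(m['centre'],3) for m in env.mark_of(n,c)][:1])"
```

```text
t 29.5 pos [478.2 156.8 149.9] jawyaw 83.1 w 0.998 F [ 1.   0.1 -0.6]
j [ 0.19  0.27 -0.29  1.01 -0.    0.31] axes x,y,z: [[0.005, 0.001, -1.0], [0.119, 0.993, 0.001], [0.993, -0.119, 0.005]]
scene case 0.76 c [491.5 279.1] size [ 64.2 179.1] yaw -7.5 z 40.9 1856
scene case_tray 0.68 c [489.9 277.1] size [ 91.5 208.5] yaw -5.5 z 6.7 835
scene big_tin 0.74 c [641.3 100.9] size [53.7 55.9] yaw -3.7 z 38.7 564
scene small_tin 0.86 c [446.7  22.6] size [34.4 36.7] yaw -2.1 z 34.5 226
scene square_box 0.83 c [652.1 -93. ] size [52.8 54.2] yaw -6.7 z 38.5 753
scene jar [array([ 0.673,  0.259, -0.001])]
scene mug [array([ 0.658, -0.25 , -0.001])]
top case 0.75 c [567.5 267.7] size [60.  24.2] yaw 80.5 z 37.7 280
top case_tray 0.69 c [655.4 -96.7] size [80.2 82.1] yaw -7.4 z 3.4 846
top big_tin 0.83 c [641.5  99.8] size [53.9 53.9] yaw -44.3 z 35.9 698
top small_tin 0.53 c [446.2  22.1] size [35.3 33.4] yaw 89.2 z 32.1 291
top square_box 0.97 c [652.1 -94.5] size [51.9 52.7] yaw -5.7 z 36.1 776
top jar [array([0.671, 0.259, 0.001])]
top mug [array([ 0.66 , -0.248, -0.   ])]
```

View pics/gscene.png

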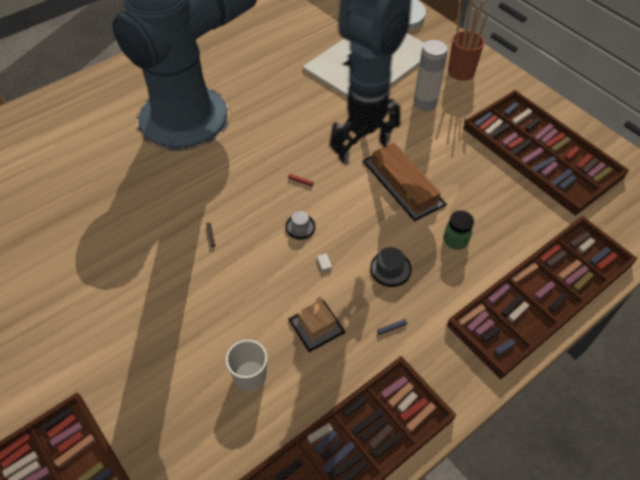

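All four sit in their trays with the rim visible around each, and the jar and mug are in place. The arm is clear of everything, so I'm handing in.

```bash
python3 -c "
from rig import env
print(env.job_done())"
```

```text
the job is handed in; nothing more can be done
None
```

I moved the small tin, large tin, square box and long case, in that order, each into its own tray, and handed the job in at about 30 s of the 96 s. No verdict was reported.

- **Position:** In the last pictures each centre lay within about 3 mm of its tray's centre. The tops were at the height expected for lying flat on the tray floors.
- **Bystanders:** The jar and mug were within about 2 mm of where they started, which is within the measuring error.
- **Arm:** The gripper was open and clear of everything at hand-in.
- **Disagreements:** The two cameras differed by about 1–3 mm, mostly in y and z. The last top view of the case and its tray failed: the arm hid most of the case, and the tray was taken for the square one. The case was therefore checked only from the scene camera, whose position agreed with where the gripper released it.

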